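# Turn the spice carousel to the salt

## Task

Turn the spice carousel so that the salt shaker (the one with the grey top) comes to stand right at the green arrow on the board. Turn it by pushing a spoke of the wooden star on its top with a finger; do not touch or lift the jars or the shaker, keep them all upright in their seats, and leave the other things on the table where they are.

Things in the scene. Friction and masses are not known exactly. Their poses are not given: they have to be found in the camera images.
- board: fixed wooden board under the carousel, round (230 mm dia, 8 mm thick) with a tongue reaching out to 165 mm from its centre. Origin: centre of its underside, exactly on the carousel's vertical turning axis. Its x axis points from the turning axis to the green arrow on the tongue; z up.
- turntable: the turning part of the carousel: origin on the axis 18 mm above the worktop, z up. Wooden disc 196 mm dia, a 20 mm dia post, a four-spoked star on top, four steel seats 60 mm out from the axis; turns either way about the board's z axis, over a full turn, needs about 0.12 N m, hardly coasts, stays where it is left; seats and star turn as one, each seat midway between two spokes
- spoke_0 (a point): wooden spoke; the point is the middle of the ball (20 mm dia) at its outer end, 90 mm from the turning axis, 192 mm above the worktop. The spoke is a level round bar, 12 mm thick, from this ball to the hub (38 mm dia) on the axis. Four spokes, 90 degrees apart, open gaps between; below the gaps stand the jars (tops up to 140 mm above the worktop)
- spoke_1 (a point): wooden spoke; the point is the middle of the ball (20 mm dia) at its outer end, 90 mm from the turning axis, 192 mm above the worktop. The spoke is a level round bar, 12 mm thick, from this ball to the hub (38 mm dia) on the axis. Four spokes, 90 degrees apart, open gaps between; below the gaps stand the jars (tops up to 140 mm above the worktop)
- spoke_2 (a point): wooden spoke; the point is the middle of the ball (20 mm dia) at its outer end, 90 mm from the turning axis, 192 mm above the worktop. The spoke is a level round bar, 12 mm thick, from this ball to the hub (38 mm dia) on the axis. Four spokes, 90 degrees apart, open gaps between; below the gaps stand the jars (tops up to 140 mm above the worktop)
- spoke_3 (a point): wooden spoke; the point is the middle of the ball (20 mm dia) at its outer end, 90 mm from the turning axis, 192 mm above the worktop. The spoke is a level round bar, 12 mm thick, from this ball to the hub (38 mm dia) on the axis. Four spokes, 90 degrees apart, open gaps between; below the gaps stand the jars (tops up to 140 mm above the worktop)
- salt_shaker: salt shaker, clear glass with a grey domed top, 44 mm dia, 90 mm tall, origin at the centre of its underside; stands loose in one of the turntable's four seats (60 mm from the axis, a steel cup 35 mm high, about 2 mm play all round), z up; not to be touched
- red_jar_a: glass spice jar with red cap, 45 mm dia, 106 mm tall, origin at the centre of its underside; stands loose in a seat of the turntable; not to be touched
- red_jar_b: glass spice jar with red cap, 45 mm dia, 106 mm tall, origin at the centre of its underside; stands loose in a seat of the turntable; not to be touched
- red_jar_c: glass spice jar with red cap, 45 mm dia, 106 mm tall, origin at the centre of its underside; stands loose in a seat of the turntable; not to be touched
- orange_mug: loose orange mug, 81x113x101 mm, origin at the centre of its underside; bystander
- lemon: loose lemon, 72x57x58 mm, origin at the centre of its underside; bystander
- tin: loose food tin, 58 mm dia, 72 mm tall, origin at the centre of its underside; bystander

How it is judged:
By the outcome, as a careful person would: the job done as asked, in the order asked, and still so for the second after the job is handed in, with the robot touching nothing.
It also fails if it takes over 40 s, if anything falls off the work surface, if the arm or the gripper's body presses on something with over 40 N, if the wrist force passes 120 N, or if a joint passes its speed limit or range.

## Robot

A 7-joint arm with a two-finger parallel gripper is mounted at the origin on the work surface; the furniture and walls round the work are solid. World frame = base frame: x ahead of the robot, y to its left, z up, the work surface at z = 0. Lengths are in m, angles in rad, forces in N, time in s.
With the tool pointing down it reaches from about 0.4 to 0.85 m from the base axis. Payload 4.5 kg.
Tool frame: the origin (TCP) lies midway between the tips of the shut fingers; the grasp point (between the pads) lies 19 mm behind it; z points along the fingers, y is the line along which they close (so a half turn about z gives the same grasp; the last joint's range is limited). The gripper opens to 88 mm and grips with 3 to 60 N. Pads are 18 mm wide; open, the fingers measure 123 mm over their backs; the gripper's body (75 mm by 187 mm) begins 45 mm behind the grasp point.
Start: joints at [-1.295, 0.689, -0.195, 1.565, 0.157, 0.902, -0.215], TCP at [0.15, 0.607, 0.239] pointing down, gripper open.
Joint ranges: [-3.01, 3.01], [-0.46, 2.08], [-1.47, 1.51], [0.13, 2.56], [-1, 4.14], [0.04, 2.09], [-2.66, 2.66]. Speed limits (rad/s): [2.57, 2.57, 3.14, 3.14, 3.14, 3.14, 3.14].

## Interface

Orientations are given as a unit quaternion [x, y, z, w].
In Python, from plant import r gives the robot as it stands.
- The arm moves only by the tool carry_out, never from a script. Its argument "plan" is a list of rows, each an object with "rot": the turn, a rotation vector about the tool's x, y, z in rad, a list of three; "xyz": the shift along the tool's x, y, z in m, a list of three; "grip": the closure in counts, from 0 (fully open) to 255 (shut). In form: [{"rot": [wx, wy, wz], "xyz": [dx, dy, dz], "grip": grip}, ...]. A call has 1 to 8 rows; each row is the pose to reach, as a shift and turn from the pose commanded when the call began, along the tool's axes at that moment; what a row does not reach only later rows make up. A row lasts 1/12 s, in which the tool goes at most 41.7 mm and 7.16 degrees, less where a joint would pass 70% of its speed; a pose out of reach is approached as far as the arm can. A call with a gripper value outside its range is refused whole. The fingers move at their own pace and stop on an object; "squeeze" is the grip in N (left out, the last holds). Time passes only in rows, so rows that repeat a pose let the fingers close. It gives the time, the measured TCP pose, the force, the opening and the grip force at its end, in the units of the state.
- r.get_state(): the state, without advancing time (a new reading comes with each control period).
- r.snapshot(name): name is "side" or "top" or "wrist"; returns the picture (420x560x3 uint8, red, green, blue); there is no depth.
- r.camera_params(name): a dict with "fx", "fy", "cx", "cy" (pixels), "position" and "attitude" of the camera in the world; the wrist camera has in their place "hand_eye" (4x4, takes a point from camera to tool coordinates, whose origin is the TCP and whose axes are the flange's). Camera axes: x right, y down, z forward; pixel columns grow to the right and rows downward; lengths in m; the calibration is good to about 2 mm. A picture is of the moment at which its call begins: read the wrist's pose just before it. camera_params takes no time and is no camera call.
- r.finish_job(): hands the job in; it is judged then, once.
The state is a dict: "clock": time; "q": joint angles; "qd": joint speeds; "joint_torque": joint torques, N m; "tool_pos": TCP position; "eef_rot": TCP orientation; "contact_force": force on the tool from outside, world axes, zero at the start; "moment": the same for the moment, N m; "opening": opening from 0.0 (shut) to 1.0 (fully open); "finger_force": force on a finger pad.
Only numpy, scipy, OpenCV 4.12 (cv2) and the standard library are available. Lean on these libraries where they do the work, as an engineer would, in place of code of your own. Each camera call takes 0.05 s, during which the arm holds its last target. There are 200 camera calls.

## Working session

There is one attempt and no reset: what is moved stays moved. The work goes in short steps, Python scripts to look and compute and a tool call to move; the robot and the scene stay as the last step left them, time stands still between calls to the robot, and variables do not carry over. Pictures are saved under pics/ and viewed, at most 10 in all, crops included, and the job is handed in when it is done.

Besides the shell and the picture viewer there is one more tool, called after "Request:" by a JSON object that holds its "name" and its "arguments". carry_out: Moves the arm, as the interface text tells. Its arguments: {"type":"object","properties":{"plan":{"type":"array"},"squeeze":{"type":"number"}},"required":["plan"]}

```bash
mkdir -p pics; ls; python3 - <<'E'
from plant import r
import cv2
s=r.get_state();print(s)
for n in("top","side"):
    im=r.snapshot(n);cv2.imwrite(f"pics/{n}0.png",im[:,:,::-1]);print(r.camera_params(n))
print(r.camera_params("wrist"))
E
```

```text
pics
{'clock': 0.0, 'q': array([-1.29521396,  0.68996323, -0.19451707,  1.56631072,  0.15734994,
        0.90253525, -0.21510733]), 'qd': array([ 1.43232047e-04,  8.15467848e-04,  2.60758059e-04,  1.77626706e-03,
        8.32121813e-04, -6.74311340e-05,  4.29743960e-04]), 'joint_torque': array([-2.92066952e-04, -5.27567768e+01, -1.26708515e+00, -1.53432083e+01,
       -5.26135869e-02,  6.43111693e-03,  1.65874617e-04]), 'tool_pos': array([0.1495573 , 0.60620029, 0.23793197]), 'eef_rot': array([ 1.20544098e-01,  9.92707556e-01, -9.09500449e-04, -2.23943801e-05]), 'contact_force': array([ 0.3330701 , -0.03810209,  0.08166128]), 'moment': array([-0.01235824, -0.00334576, -0.00712596]), 'finger_force': 0.0, 'opening': 0.9988784004015704}
{'fx': 539.5774784819547, 'fy': 539.5774784819547, 'cx': 275.63470209589707, 'cy': 208.48301278989814, 'position': array([ 0.30589534, -0.01567566,  1.45021576]), 'attitude': array([ 0.70846837, -0.70214268,  0.04702763, -0.0534474 ])}
{'fx': 404.9044455460517, 'fy': 404.9044455460517, 'cx': 284.47259163169986, 'cy': 208.60581046080384, 'position': array([ 0.4051617 , -0.85690136,  0.64766025]), 'attitude': array([ 0.87063407, -0.06557675,  0.02263167, -0.48701521])}
{'fx': 306.8565360865981, 'fy': 306.8565360865981, 'cx': 267.6904937294764, 'cy': 210.45751371298653, 'hand_eye': array([[ 1.51582013e-04, -9.46317341e-01, -3.23239025e-01,
         8.39656406e-02],
       [ 9.99999589e-01,  4.32469330e-04, -7.97153980e-04,
        -3.85921667e-04],
       [ 8.94151599e-04, -3.23238772e-01,  9.46317017e-01,
        -1.46323765e-01],
       [ 0.00000000e+00,  0.00000000e+00,  0.00000000e+00,
         1.00000000e+00]])}
```

View pics/top0.png

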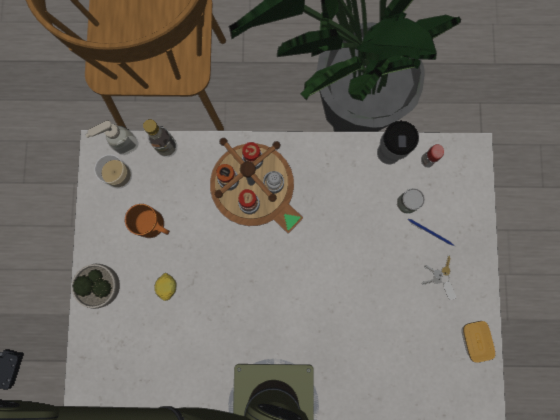

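View pics/side0.png

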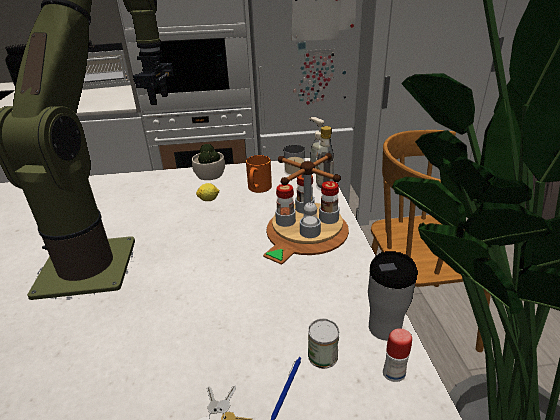

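The top view shows the carousel hub at about (248,170) and the spoke balls at (222,142), (277,145), (272,198) and (219,194). The salt shaker's grey top is at (273,180) and the arrow at (291,221). I'll take an enlarged crop for accuracy.

```bash
cat > h.py <<'E'
import numpy as np,cv2
from scipy.spatial.transform import Rotation as R
from plant import r
def ray(n,u,v,z):
    p=r.camera_params(n);d=R.from_quat(p['attitude']).apply([(u-p['cx'])/p['fx'],(v-p['cy'])/p['fy'],1])
    return p['position']+d*(z-p['position'][2])/d[2]
def proj(n,P):
    p=r.camera_params(n);c=R.from_quat(p['attitude']).inv().apply(np.array(P)-p['position'])
    return c[:2]/c[2]*p['fx']+[p['cx'],p['cy']]
E
python3 - <<'E'
from h import *
for u,v in [(222,142),(277,145),(272,198),(219,194)]: print(ray("top",u,v,.192))
print("hub",ray("top",248,170,.195),"arrow",ray("top",291,221,.008),"salt",ray("top",274,179,.11))
im=cv2.imread("pics/top0.png")[125:240,195:315]
cv2.imwrite("pics/crop.png",cv2.resize(im,None,fx=5,fy=5,interpolation=cv2.INTER_CUBIC))
E
```

```text
[0.64610962 0.12691514 0.192     ]
[ 0.63967962 -0.00515799  0.192     ]
[0.51094352 0.00546921 0.192     ]
[0.51950593 0.1310258  0.192     ]
hub [0.57736157 0.06314125 0.195     ] arrow [ 0.4786612  -0.04322357  0.008     ] salt [0.57302473 0.002301   0.11      ]
```

View pics/crop.png

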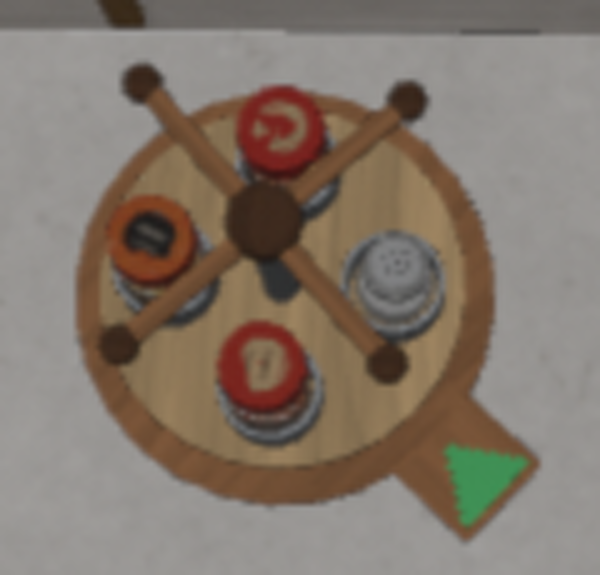

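```bash
python3 - <<'E'
from h import *
from scipy.optimize import least_squares
f=lambda x,y,z: ray("top",195+(x+.5)/5-.5,125+(y+.5)/5-.5,z)[:2]
B=np.array([f(*p,.192) for p in [(142,83),(408,101),(387,363),(119,344)]])
c=B.mean(0);print("c",c,np.linalg.norm(B-c,axis=1),np.degrees(np.arctan2(*(B-c).T[::-1])))
print("hub",f(264,220,.2))
T=np.array([f(538,463,.008),f(466,541,.008)]);m=T.mean(0);print(T,np.linalg.norm(m-c),np.degrees(np.arctan2(*(m-c)[::-1])),np.degrees(np.arctan2(*(T[0]-T[1])[::-1])))
a=f(494,490,.008)
s=f(398,262,.112);print("salt",s,np.linalg.norm(s-c),np.degrees(np.arctan2(*(s-c)[::-1])))
# green and rim from mask
im=cv2.imread("pics/top0.png");hsv=cv2.cvtColor(im,cv2.COLOR_BGR2HSV)
g=cv2.inRange(hsv,(45,90,60),(85,255,255));g[:190]=0;g[240:]=0;g[:,:260]=0;g[:,320:]=0
mm=cv2.moments(g,True);p=ray("top",mm['m10']/mm['m00'],mm['m01']/mm['m00'],.008)[:2];print("green",p,mm['m00'],np.linalg.norm(p-c),np.degrees(np.arctan2(*(p-c)[::-1])))
# disc rim extremes (board): left x=77,y=285; bottom (275,506); right 494,290
print("rim",f(77,285,.006),f(494,290,.006),f(275,506,.006))
E
```

```text
c [0.58051317 0.0648237 ] [0.09020281 0.09049692 0.0899874  0.09015184] [  41.47058996  -48.77017838 -138.7487165   131.36622336]
hub [0.57965084 0.06430497]
[[ 0.48922235 -0.07331945]
 [ 0.44671861 -0.03481826]] 0.16371101429164744 -133.42837655025122 -42.17125393117272
salt [0.57777504 0.00182026] 0.06306290990132887 -92.48851557723734
green [ 0.48044478 -0.04194858] 151.0 0.14633523825350073 -133.1436435270436
rim [0.5851605  0.17810944] [ 0.58419397 -0.04921059] [0.46493311 0.06811722]
```

Fit: the axis is at (0.5805, 0.0648) and the ball radii come out at 90±0.5 mm. The salt seat is at −93.7° and the arrow at −133.1°, so the carousel must turn about 39.4° clockwise. I'll push the nearest spoke (now at −138.7°) towards +y with the shut fingers, starting with the approach at a safe height.

Request:
{"name": "carry_out", "arguments": {"plan": [{"rot": [0, 0, 0.12], "xyz": [-0.034, -0.02, -0.03], "grip": 255}, {"rot": [0, 0, 0.24], "xyz": [-0.07, -0.04, -0.06], "grip": 255}, {"rot": [0, 0, 0.36], "xyz": [-0.105, -0.06, -0.065], "grip": 255}, {"rot": [0, 0, 0.48], "xyz": [-0.14, -0.08, -0.065], "grip": 255}, {"rot": [0, 0, 0.6], "xyz": [-0.175, -0.1, -0.065], "grip": 255}, {"rot": [0, 0, 0.72], "xyz": [-0.21, -0.12, -0.065], "grip": 255}, {"rot": [0, 0, 0.84], "xyz": [-0.245, -0.14, -0.065], "grip": 255}, {"rot": [0, 0, 0.96], "xyz": [-0.28, -0.16, -0.065], "grip": 255}]}}

```text
clock: 0.77
tool_pos: [0.3788, 0.3878, 0.3037]
eef_rot: [0.568, 0.823, -0.0, -0.0]
contact_force: [0.5, 0.3, 1.1]
opening: 0.418
finger_force: 0.0
```

```bash
cat >> h.py <<'E'
C=np.array([.5805,.0648])
def to(x,y,z,xang):   # tool x heading (deg), pointing down
    s=r.get_state();A=R.from_quat(s['eef_rot']);p=s['tool_pos']
    X=np.array([np.cos(np.radians(xang)),np.sin(np.radians(xang)),0]);Z=np.array([0,0,-1.])
    G=R.from_matrix(np.column_stack([X,np.cross(Z,X),Z]))
    print("t",s['clock'],"pos",p.round(4),"xang",np.degrees(np.arctan2(*A.apply([1,0,0])[1::-1])).round(1),"F",s['contact_force'].round(1),"open",round(s['opening'],3))
    print("xyz",A.inv().apply(np.array([x,y,z])-p).round(4),"rot",(A.inv()*G).as_rotvec().round(3))
E
python3 -c "
from h import *
to(.525,-.06,.30,106)"
```

```text
t 0.7667 pos [0.3788 0.3878 0.3037] xang 110.8 F [0.5 0.3 1.1] open 0.418
xyz [-0.4705 -0.0225  0.0037] rot [-0.     0.     0.084]
```

Request:
{"name": "carry_out", "arguments": {"plan": [{"rot": [0, 0, 0.08], "xyz": [-0.2, -0.06, 0.0], "grip": 255}, {"rot": [0, 0, 0.08], "xyz": [-0.2, -0.06, 0.0], "grip": 255}, {"rot": [0, 0, 0.08], "xyz": [-0.2, -0.06, 0.0], "grip": 255}, {"rot": [0, 0, 0.08], "xyz": [-0.2, -0.06, 0.0], "grip": 255}, {"rot": [0, 0, 0.08], "xyz": [-0.2, -0.06, 0.0], "grip": 255}, {"rot": [0, 0, 0.08], "xyz": [-0.43, -0.03, 0.0], "grip": 255}, {"rot": [0, 0, 0.08], "xyz": [-0.43, -0.03, 0.0], "grip": 255}, {"rot": [0, 0, 0.08], "xyz": [-0.43, -0.03, 0.0], "grip": 255}]}}

```text
clock: 1.43
tool_pos: [0.4537, 0.0702, 0.3038]
eef_rot: [0.598, 0.802, 0.0, -0.0]
contact_force: [1.7, 0.8, -0.2]
opening: 0.006
finger_force: 0.0
```

```bash
python3 -c "
from h import *
to(.551,-.008,.28,106)"
```

```text
t 1.4333 pos [0.4537 0.0702 0.3038] xang 106.6 F [ 1.7  0.8 -0.2] open 0.006
xyz [-0.1027  0.0709  0.0237] rot [-0.   -0.    0.01]
```

Request:
{"name": "carry_out", "arguments": {"plan": [{"rot": [0, 0, 0], "xyz": [-0.102, 0.07, 0.022], "grip": 255}, {"rot": [0, 0, 0], "xyz": [-0.102, 0.07, 0.022], "grip": 255}, {"rot": [0, 0, 0], "xyz": [-0.102, 0.07, 0.022], "grip": 255}, {"rot": [0, 0, 0], "xyz": [-0.102, 0.07, 0.022], "grip": 255}, {"rot": [0, 0, 0], "xyz": [-0.102, 0.07, 0.022], "grip": 255}, {"rot": [0, 0, 0], "xyz": [-0.102, 0.07, 0.022], "grip": 255}]}}

```text
clock: 1.93
tool_pos: [0.549, -0.0052, 0.2811]
eef_rot: [0.598, 0.802, -0.0, -0.001]
contact_force: [-0.3, 0.9, 0.5]
opening: 0.006
finger_force: 0.0
```

```bash
python3 - <<'E'
from h import *
to(.551,-.008,.178,106)
s=r.get_state();w=r.snapshot("wrist");t=r.snapshot("top")
cv2.imwrite("pics/a.png",np.hstack([cv2.resize(w[:,:,::-1],(440,330)),cv2.resize(t[100:265,160:340,::-1],(360,330))]))
E
```

```text
t 1.9333 pos [ 0.549  -0.0052  0.2811] xang 106.6 F [-0.3  0.9  0.5] open 0.006
xyz [-0.0033  0.0013  0.1031] rot [-0.002 -0.001  0.01 ]
```

View pics/a.png

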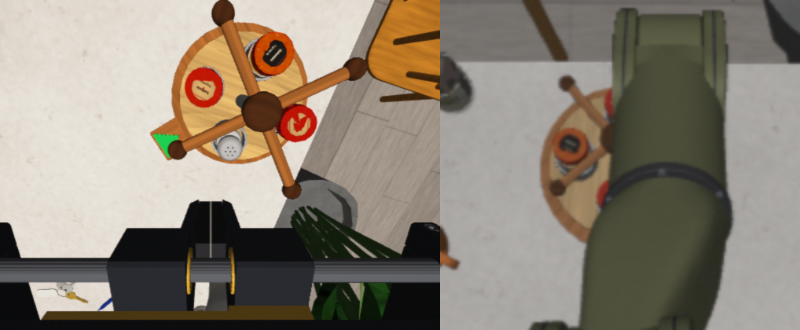

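The wrist view shows the shut fingers in the open gap, with the spoke at the arrow side (ball at 177,150) ahead and the salt shaker (230,145) below. The arm blocks the top view. I'll descend.

Request:
{"name": "carry_out", "arguments": {"plan": [{"rot": [0, 0, 0], "xyz": [-0.003, 0.001, 0.03], "grip": 255}, {"rot": [0, 0, 0], "xyz": [-0.003, 0.001, 0.06], "grip": 255}, {"rot": [0, 0, 0], "xyz": [-0.003, 0.001, 0.085], "grip": 255}, {"rot": [0, 0, 0], "xyz": [-0.003, 0.001, 0.102], "grip": 255}, {"rot": [0, 0, 0], "xyz": [-0.003, 0.001, 0.102], "grip": 255}, {"rot": [0, 0, 0], "xyz": [-0.003, 0.001, 0.102], "grip": 255}]}}

```text
clock: 2.53
tool_pos: [0.5509, -0.0072, 0.1798]
eef_rot: [0.597, 0.802, -0.0, -0.001]
contact_force: [0.0, 0.2, 0.5]
opening: 0.006
finger_force: 0.0
```

```bash
python3 - <<'E'
from h import *
# finger centre for spoke at angle a, contact along spoke ~72mm, face offset d
def fin(a,rad=.072,d=.0155):
    a=np.radians(a);return C+rad*np.array([np.cos(a),np.sin(a)])+d*np.array([-np.sin(a),np.cos(a)])
s=r.get_state();A=R.from_quat(s['eef_rot']);p=s['tool_pos']
to(.551,-.008,.179,106)
for a in(-139,-149,-159,-169,-173,-178): print(a,fin(a),A.inv().apply([*(fin(a)-p[:2]),0]).round(4))
E
```

```text
t 2.5333 pos [ 0.5509 -0.0072  0.1798] xang 106.7 F [0.  0.2 0.5] open 0.006
xyz [-0.0008 -0.0001  0.0008] rot [-0.001 -0.001  0.012]
-139 [0.53632983 0.00586575] [ 0.0167 -0.0102  0.    ]
-149 [0.52676704 0.01443117] [ 0.0276 -0.0169  0.    ]
-159 [0.51883691 0.02452701] [ 0.0396 -0.0216  0.0001]
-169 [0.51278038 0.03584653] [ 0.0522 -0.0241  0.0001]
-173 [0.51092565 0.04064094] [ 0.0573 -0.0245  0.0001]
-178 [0.5090848  0.04679668] [ 0.0637 -0.0245  0.0001]
```

Request:
{"name": "carry_out", "arguments": {"plan": [{"rot": [0, 0, 0], "xyz": [0.009, -0.006, 0], "grip": 255}, {"rot": [0, 0, 0], "xyz": [0.016, -0.01, 0], "grip": 255}, {"rot": [0, 0, 0], "xyz": [0.022, -0.014, 0], "grip": 255}, {"rot": [0, 0, 0], "xyz": [0.028, -0.017, 0], "grip": 255}, {"rot": [0, 0, 0], "xyz": [0.034, -0.0195, 0], "grip": 255}, {"rot": [0, 0, 0], "xyz": [0.04, -0.0215, 0], "grip": 255}, {"rot": [0, 0, 0], "xyz": [0.046, -0.023, 0], "grip": 255}, {"rot": [0, 0, 0], "xyz": [0.046, -0.023, 0], "grip": 255}]}}

```text
clock: 3.2
tool_pos: [0.5156, 0.0309, 0.1798]
eef_rot: [0.597, 0.802, 0.0, -0.001]
contact_force: [-0.5, 0.8, 0.1]
opening: 0.002
finger_force: 0.2
```

```bash
python3 - <<'E'
from h import *
to(.551,-.008,.179,106)
w=r.snapshot("wrist");t=r.snapshot("side")
cv2.imwrite("pics/b.png",np.hstack([cv2.resize(w[:,:,::-1],(440,330)),cv2.resize(t[140:277,230:380,::-1],(360,330))]))
E
```

```text
t 3.2 pos [0.5156 0.0309 0.1798] xang 106.7 F [-0.5  0.8  0.1] open 0.002
xyz [-0.0474  0.0227  0.0007] rot [-0.001 -0.001  0.012]
```

View pics/b.png

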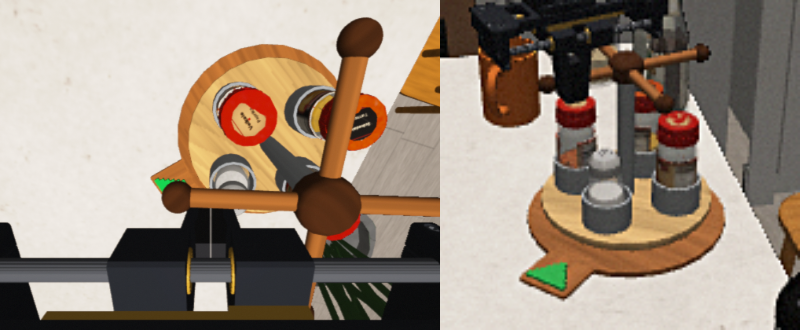

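The carousel is turning. In the wrist crop, the pushed spoke's ball is at (177,197), the hub at (328,205), and the other ball at (361,38). All the jars are upright.

```bash
cat >> h.py <<'E'
def wray(u,v,z):
    s=r.get_state();p=r.camera_params("wrist");H=np.array(p['hand_eye']);A=R.from_quat(s['eef_rot'])
    o=s['tool_pos']+A.apply(H[:3,3]);d=A.apply(H[:3,:3]@[(u-p['cx'])/p['fx'],(v-p['cy'])/p['fy'],1])
    return (o+d*(z-o[2])/d[2])[:2]
E
python3 - <<'E'
from h import *
k=560/440
for n,u,v in(("b1",177,197),("b2",361,38),("hub",329,205)):
    p=wray(u*k,v*k,.192);print(n,p,np.linalg.norm(p-C),np.degrees(np.arctan2(*(p-C)[::-1])))
s=r.get_state();A=R.from_quat(s['eef_rot']);p=s['tool_pos'];print(np.degrees(np.arctan2(*(p[:2]-C)[::-1])),np.linalg.norm(p[:2]-C))
E
```

```text
b1 [0.49080263 0.04058085] 0.09290955428830815 -164.88991352120726
b2 [0.55701013 0.15149264] 0.08981863289697806 105.16060117540582
hub [0.58244328 0.06235211] 0.003125462810412848 -51.55544907230631
-151.6473070898517 0.07417909584439693
```

```bash
python3 - <<'E'
from h import *
s=r.get_state();A=R.from_quat(s['eef_rot']);p=s['tool_pos']
for a in(-165,-169,-173,-177,-178):
    t=np.radians(a);q=C+.0722*np.array([np.cos(t),np.sin(t)])+.017*np.array([-np.sin(t),np.cos(t)])
    print(a,A.inv().apply([*(q-p[:2]),0]).round(4),"rotz",np.radians(106.7-(a+270)).round(3))
E
```

```text
-165 [ 0.0001 -0.      0.    ] rotz 0.03
-169 [ 0.0052 -0.0009  0.    ] rotz 0.099
-173 [ 0.0104 -0.0014  0.    ] rotz 0.169
-177 [ 0.0156 -0.0015  0.    ] rotz 0.239
-178 [ 0.0169 -0.0015  0.    ] rotz 0.257
```

Go to about −176.5°, then measure.

Request:
{"name": "carry_out", "arguments": {"plan": [{"rot": [0, 0, 0.06], "xyz": [0.003, -0.0005, 0], "grip": 255}, {"rot": [0, 0, 0.1], "xyz": [0.006, -0.001, 0], "grip": 255}, {"rot": [0, 0, 0.14], "xyz": [0.009, -0.001, 0], "grip": 255}, {"rot": [0, 0, 0.18], "xyz": [0.012, -0.0015, 0], "grip": 255}, {"rot": [0, 0, 0.23], "xyz": [0.015, -0.0015, 0], "grip": 255}, {"rot": [0, 0, 0.23], "xyz": [0.015, -0.0015, 0], "grip": 255}, {"rot": [0, 0, 0.23], "xyz": [0.015, -0.0015, 0], "grip": 255}]}}

```text
clock: 3.88
tool_pos: [0.51, 0.0429, 0.1793]
eef_rot: [0.685, 0.728, -0.001, -0.001]
contact_force: [-0.5, 0.5, -0.7]
opening: 0.005
finger_force: 0.0
```

```bash
python3 - <<'E'
from h import *
to(.551,-.008,.179,92)
w=r.snapshot("wrist")
cv2.imwrite("pics/c.png",w[:,:,::-1])
E
```

```text
t 3.8833 pos [0.51   0.0429 0.1793] xang 93.5 F [-0.5  0.5 -0.7] open 0.005
xyz [-0.0533  0.0379  0.0002] rot [-0.002  0.     0.025]
```

View pics/c.png

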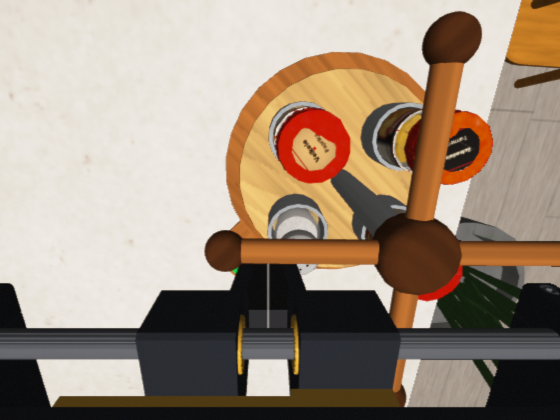

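The pushed ball is at (224,251), the far ball at (452,40), and the hub at (418,254).

```bash
python3 - <<'E'
from h import *
for n,u,v in(("b1",224,251),("b2",452,40),("hub",418,254)):
    p=wray(u,v,.192);print(n,p,np.linalg.norm(p-C),np.degrees(np.arctan2(*(p-C)[::-1])))
E
```

```text
b1 [0.48847269 0.0590614 ] 0.0922060629936954 -176.43179493316
b2 [0.57520087 0.1548511 ] 0.09020687796369205 93.36773611737183
hub [0.58217693 0.06318615] 0.0023273644548997495 -43.9018448322003
```

Request:
{"name": "carry_out", "arguments": {"plan": [{"rot": [0, 0, 0.01], "xyz": [0.001, 0, 0], "grip": 255}, {"rot": [0, 0, 0.02], "xyz": [0.002, 0, 0], "grip": 255}, {"rot": [0, 0, 0.02], "xyz": [0.002, 0, 0], "grip": 255}, {"rot": [0, 0, 0.02], "xyz": [0.002, 0, 0], "grip": 255}, {"rot": [0, 0, 0.02], "xyz": [-0.01, 0, 0], "grip": 255}, {"rot": [0, 0, 0.02], "xyz": [-0.025, 0, 0], "grip": 255}, {"rot": [0, 0, 0.02], "xyz": [-0.035, 0, 0], "grip": 255}, {"rot": [0, 0, 0.02], "xyz": [-0.035, 0, 0], "grip": 255}]}}

```text
clock: 4.6
tool_pos: [0.5129, 0.0055, 0.1798]
eef_rot: [0.695, 0.719, -0.0, 0.001]
contact_force: [-0.1, 0.8, -0.9]
opening: 0.003
finger_force: 0.0
```

Request:
{"name": "carry_out", "arguments": {"plan": [{"rot": [0, 0, 0], "xyz": [0, 0, -0.04], "grip": 255}, {"rot": [0, 0, 0], "xyz": [0, 0, -0.08], "grip": 255}, {"rot": [0, 0, 0], "xyz": [0, 0, -0.11], "grip": 255}, {"rot": [0, 0, 0], "xyz": [-0.04, 0, -0.12], "grip": 255}, {"rot": [0, 0, 0], "xyz": [-0.08, 0, -0.12], "grip": 255}, {"rot": [0, 0, 0], "xyz": [-0.12, 0, -0.12], "grip": 255}, {"rot": [0, 0, 0], "xyz": [-0.16, 0, -0.12], "grip": 255}, {"rot": [0, 0, 0], "xyz": [-0.19, 0, -0.12], "grip": 255}]}}

```text
clock: 5.27
tool_pos: [0.5199, -0.1846, 0.3]
eef_rot: [0.694, 0.72, -0.0, 0.0]
contact_force: [0.6, 0.6, 0.4]
opening: 0.003
finger_force: 0.0
```

```bash
python3 - <<'E'
from h import *
to(.551,-.008,.179,92)
im=r.snapshot("top")[:,:,::-1]
cv2.imwrite("pics/top1.png",im)
cv2.imwrite("pics/crop1.png",cv2.resize(im[125:240,195:315],None,fx=5,fy=5,interpolation=cv2.INTER_CUBIC))
E
```

```text
t 5.2667 pos [ 0.5199 -0.1846  0.3   ] xang 92.1 F [0.6 0.6 0.4] open 0.003
xyz [0.1754 0.0376 0.1208] rot [0.    0.001 0.002]
```

View pics/crop1.png

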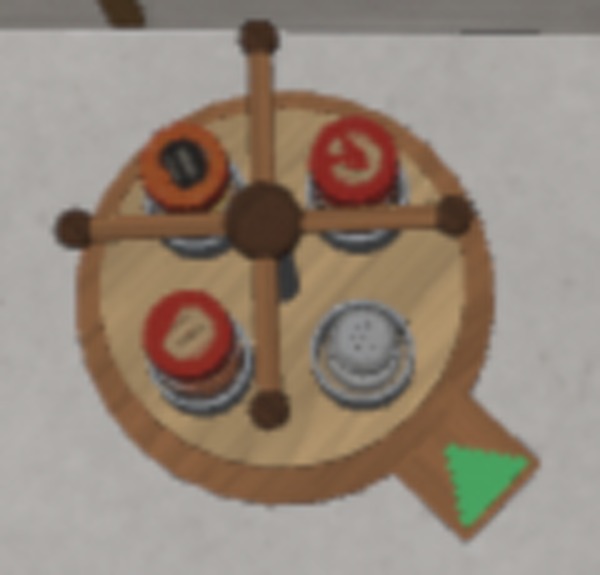

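The salt shaker (363,340 in the crop) now stands in front of the arrow (490,490). The balls are at (259,38), (454,215), (269,410) and (74,229), and all jars are upright.

```bash
python3 - <<'E'
from h import *
f=lambda x,y,z: ray("top",195+(x+.5)/5-.5,125+(y+.5)/5-.5,z)[:2]
B=np.array([f(*p,.192) for p in [(259,38),(454,215),(269,410),(74,229)]])
c=B.mean(0);a=np.degrees(np.arctan2(*(B-c).T[::-1]));print(c,np.linalg.norm(B-c,axis=1),a,((a+45)%90).mean()-45)
im=cv2.imread("pics/top1.png");hsv=cv2.cvtColor(im,cv2.COLOR_BGR2HSV)
# tongue centreline: predicted arrow-tip/tongue end for candidate angles
for th in(-132,-133,-134):
    t=np.radians(th);R2=np.array([[np.cos(t),-np.sin(t)],[np.sin(t),np.cos(t)]])
    e=C+R2@[.165,0];print(th,(proj("top",[*e,.008])-[195,125])*5+2)
print("mid of tongue end px",(538+466)/2,(463+541)/2)
# rim fit: board outline vs marble
wood=cv2.inRange(hsv,(5,60,40),(25,255,255))[125:240,195:315]
E
```

```text
[0.58039527 0.06482197] [0.09046646 0.09058566 0.0905338  0.09058075] [   2.48373745  -87.38226714 -177.51928555   92.57514662] 2.5393328458773823
-132 [509.06485856 498.05797191]
-133 [505.42810236 501.9532131 ]
-134 [501.7218022  505.78595685]
mid of tongue end px 502.0 502.0
```

```bash
python3 -c "
from plant import r
print(r.finish_job())"
```

```text
the job is handed in; nothing more can be done
None
```

The salt shaker now stands at the green arrow, within about 1° by the top camera. All jars were upright in their seats, the arm was clear of everything, and the job was handed in at about 5.3 s.

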